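# Open the wide dressing box by its touch catch

## Robot

A 6-joint arm with a two-finger parallel gripper is mounted at the origin on the work surface. World frame = base frame: x ahead of the robot, y to its left, z up, the work surface at z = 0. Lengths are in mm, angles in rad, forces in N, time in s.
With the tool pointing down it reaches from about 275 to 750 mm from the base axis. Payload 10.2 kg.
Tool frame: the origin (TCP) lies midway between the tips of the shut fingers; the grasp point (between the pads) lies 19 mm behind it; z points along the fingers, y is the direction in which the jaws open and shut (so a half turn about z gives the same grasp; the last joint's range is limited). The gripper opens to 85 mm and grips with 20 to 120 N. Pads are 22 mm wide; open, the fingers measure 114 mm over their backs; the gripper's body (76 mm by 85 mm) begins 54 mm behind the grasp point. The pads swing forward as they close: fully open they stand 13 mm farther back than shut.
Start: joints at [-1.554, 0.313, 1.498, -0, 1.331, -0.223], TCP at [124.678, -509.987, 231.294] pointing down, gripper open.
Joint ranges: [-2.94, 2.94], [-0.97, 2.17], [0.19, 2.56], [-1.23, 4.37], [0.02, 3.11], [-2.88, 2.88]. Speed limits (rad/s): [2.39, 2.39, 3.01, 3.14, 3.14, 3.14].

## Interface

Orientations are given as a unit quaternion [w, x, y, z].
In Python, from rig import ctrl gives the robot as it stands.
- The arm moves only by the tool carry_out, never from a script. Its argument "plan" is a list of rows, each a list of 3 entries, a list of its own where there are three numbers: the finger opening in mm, from 0 to 85.4, then the shift along the tool's x, y, z in mm, then the turn, a rotation vector about the tool's x, y, z in units of 6 degrees (1.0 is 6 degrees). In form: [[grip, [x, y, z], [ax, ay, az]], ...]. A call has 1 to 20 rows; each row shifts and turns the commanded pose from where the row before left it, along the tool's axes as they then stand; what a row does not reach is not made up. A row lasts 1/12 s, in which the tool goes at most 41.7 mm and 7.16 degrees, less where a joint would pass 70% of its speed; a pose out of reach is approached as far as the arm can. A call with a gripper value outside its range is refused whole. The fingers move at their own pace and stop on an object; "grip_force" is the grip in N (left out, the last holds). Time passes only in rows, so rows that do not move let the fingers close. It gives the time, the measured TCP pose, the force and the opening at its end, in the units of the state.
- ctrl.sense(): the state, without advancing time (a new reading comes with each control period).
- ctrl.capture(name): name is "side" or "top"; returns a dict with "color" (400x640x3 uint8, blue, green, red), "range_z" (400x640 float32, mm along the optical axis (not along the pixel's ray), 0 where there is no reading), "fx", "fy", "cx", "cy" (pixels), "dist_coeffs" ([k1, k2, p1, p2, k3] as OpenCV has them; the pictures are not rectified), "cam_to_world" (4x4, takes a point from camera to world coordinates). Camera axes: x right, y up, looking along -z (the intrinsics and any distortion apply to the point x, -y, -z); pixel columns grow to the right and rows downward; lengths in mm; the calibration is good to about 2 mm. A picture is of the moment at which its call begins.
- ctrl.finish_job(): hands the job in, once; it reports no verdict.
The state is a dict: "time_s": time; "joints": joint angles; "dq": joint speeds; "tau": joint torques, N m; "eef_pos": TCP position; "ee_rot": TCP orientation; "force": force on the tool from outside, world axes, zero at the start; "wrist_torque": the same for the moment, N m; "grip_width": opening from 0.0 (shut) to 1.0 (fully open).
Only numpy, scipy, OpenCV 4.12 (cv2) and the standard library are available. Lean on these libraries where they do the work, as an engineer would, in place of code of your own. Each camera call takes 0.05 s, during which the arm holds its last target.

## Task

On the consulting-room desk, open the wider of the two white dressing boxes for use: press down on the front edge of its shut lid until the catch lets go, take the finger away so that the lid springs half open by itself, then push it on over with the fingers until it leans back past upright and rests there. Only touch the lid: do not pinch it between the fingers. Leave the narrow box shut and everything else standing where it is.

Things in the scene. Friction and masses are not known exactly. Their poses are not given: they have to be found in the camera images.
- wide_box: The wide push-to-open dressing box, white enamelled sheet steel, fixed to the desk. Walls 116 mm deep (own x) by 200 mm wide (own y), 4 mm thick, 96 mm high. Origin: centre of its underside, on the desk surface; own x points from the front wall (the robot's side) to the hinged back wall, z up; it stands turned by up to 0.25 rad.
- wide_lid (a joint): Angle (rad) of the wide box's lid, hinged along the back of the box (axis along the box's own y). 0 = shut and latched, level; negative = pressed down, hard stop at -0.058 (7 mm at the front edge); positive = opening upward and back, towards the box's own +x; stop at 1.85, where it leans back past upright and stays by its own weight. After the catch lets go it springs up to about 0.95.
- wide_lid_press (a point): Point on the top face of the wide box's lid (it moves with the lid), middle of its width and 12 mm in from its front edge, on a thin grey press pad 18 x 50 mm. Shut, it is 110 mm above the desk. Pressing takes about 3 to 6 N; the catch lets go after about 3 mm. When the finger then lifts, a spring raises the lid to 0.95 rad in about a second.
- wide_lid_hinge (a point): Middle of the hinge axis of the wide box's lid: 55 mm behind the box's centre, 100 mm above the desk. The lid's front edge is 118 mm from this axis; shut, the plate lies 4 to 10 mm above it. From 0.95 rad the lid swings on freely with under 3 N at its front edge; let go before it is upright it sinks back to 0.95.
- wide_lid_panel (a point): Centre of the wide box's lid, a handle-less steel plate 117 x 208 x 6 mm with a 6 mm turned-down rim at its front and sides; at mid-thickness, 59.5 mm from the hinge axis; own z is normal to the plate (upward when shut).
- narrow_box: The narrow push-to-open dressing box, white enamelled sheet steel, fixed to the desk. Walls 116 mm deep (own x) by 120 mm wide (own y), 4 mm thick, 96 mm high. Origin: centre of its underside, on the desk surface; own x points from the front wall (the robot's side) to the hinged back wall, z up; it stands turned by up to 0.25 rad. Same make as the wide one, to be left shut.
- narrow_lid (a joint): The narrow box's lid, same mechanism and same joint values as the wide one's, 128 mm wide. It is to stay shut at 0.
- tray: Open white plastic tray, fixed, 150 (own x) x 130 x 45 mm high, holding the jar and the gauze roll. The wide box, the narrow box and the tray stand in a row across the desk, in any order. Origin: centre of underside.
- jar: Loose amber jar, 44 mm diameter, 70 mm high, standing in the tray. Origin: centre of underside.
- gauze_roll: Loose paper-white gauze roll, 48 mm diameter, 50 mm high, standing in the tray. Origin: centre of underside.
- tape_roll: Loose roll of tape lying flat in front of the row, 64 mm diameter, 22 mm high. Origin: centre of underside.
- penlight: Loose aluminium penlight lying in front of the row, 14 mm diameter, 125 mm long along own y. Origin: middle of underside.
- gel_bottle: Loose clear pump bottle behind one end of the row, 62 mm diameter, 190 mm high. Origin: centre of underside.
- water_bottle: Loose clear bottle with a cap behind the other end of the row, 72 mm diameter, 235 mm high. Origin: centre of underside.
- glove_carton: Loose plain carton behind the row, 100 (own x) x 200 x 75 mm high. Origin: centre of underside.
- spray_bottle: Loose white spray bottle to the right of the row, 68 mm diameter, 172 mm high. Origin: centre of underside.

How it is judged:
By the outcome, as a careful person would: the job done as asked, in the order asked, and still so for the second after the job is handed in, with the robot touching nothing.
It also fails if it takes over 38 s, if anything falls off the work surface, if the arm or the gripper's body presses on something with over 40 N, if the wrist force passes 120 N, or if a joint passes its speed limit or range.

## Working session

There is one attempt and no reset: what is moved stays moved. The work goes in short steps, Python scripts to look and compute and a tool call to move; the robot and the scene stay as the last step left them, time stands still between calls to the robot, and variables do not carry over. Pictures are saved under pics/ and viewed, and the job is handed in when it is done.

Besides the shell and the picture viewer there is one more tool, called after "Emit:" by a JSON object that holds its "name" and its "arguments", one argument or row to a line. carry_out: Moves the arm, as the interface text tells. Its arguments: {"type":"object","properties":{"plan":{"type":"array"},"grip_force":{"type":"number"}},"required":["plan"]}

```bash
mkdir -p pics; cat > h.py <<'E'
import numpy as np, cv2
from rig import ctrl
def cap(n,f=None):
    c=ctrl.capture(n)
    if f: cv2.imwrite('pics/'+f,c['color'])
    return c
def rays(c,uv):
    K=np.array([[c['fx'],0,c['cx']],[0,c['fy'],c['cy']],[0,0,1]],float)
    p=cv2.undistortPoints(np.array(uv,float).reshape(-1,1,2),K,np.array(c['dist_coeffs'],float)).reshape(-1,2)
    d=np.c_[p[:,0],-p[:,1],-np.ones(len(p))]
    T=np.array(c['cam_to_world']); return T[:3,3],d@T[:3,:3].T,d
def plane(c,uv,z):
    o,d,_=rays(c,uv); return o+d*((z-o[2])/d[:,2])[:,None]
def depthpts(c,uv):
    o,d,_=rays(c,uv); r=np.array([c['range_z'][int(v),int(u)] for u,v in uv]); return o+d*r[:,None]
E
python3 - <<'E'
from h import *
for n in('top','side'):
    c=cap(n,n+'1.png'); print(n,c['fx'],c['cx'],c['dist_coeffs'],np.round(c['cam_to_world'],3).tolist())
s=ctrl.sense(); print(s)
E
```

```text
top 463.8538021443931 322.30228664206544 [-0.13798321  0.          0.          0.          0.        ] [[-0.002, 0.998, -0.065, 483.282], [-1.0, -0.002, 0.007, -24.721], [0.007, 0.065, 0.998, 1674.575], [0.0, 0.0, 0.0, 1.0]]
side 377.88532016211667 322.1447128272005 [0.00177028 0.         0.         0.         0.        ] [[-0.945, 0.212, -0.248, 324.028], [-0.326, -0.593, 0.736, 705.778], [0.009, 0.777, 0.63, 759.483], [0.0, 0.0, 0.0, 1.0]]
{'time_s': 0.1, 'joints': array([-1.55438788e+00,  3.13381128e-01,  1.49835375e+00,  7.80191006e-06,
        1.33097032e+00, -2.23394056e-01]), 'dq': array([ 0.00022834, -0.00169875, -0.00041176, -0.00162103, -0.00126605,
       -0.00164678]), 'tau': array([ 2.53241218e-03, -4.12903798e+01, -2.60142946e+01, -1.41835608e-04,
        3.02349195e-03, -6.56860294e-06]), 'eef_pos': array([ 124.68260847, -509.75358102,  230.80167585]), 'ee_rot': array([-5.52906410e-04,  9.92820410e-01,  1.19613228e-01,  6.12361829e-05]), 'force': array([-0.17678601, -0.05551233, -0.0867063 ]), 'wrist_torque': array([0.00129182, 0.00820935, 0.00021231]), 'grip_width': 0.9961191359507082}
```

View pics/top1.png

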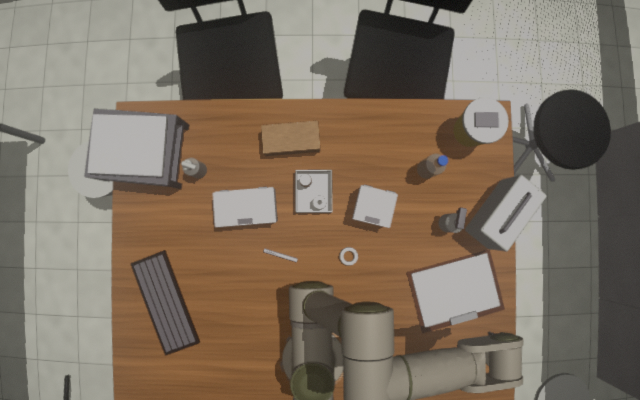

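View pics/side1.png

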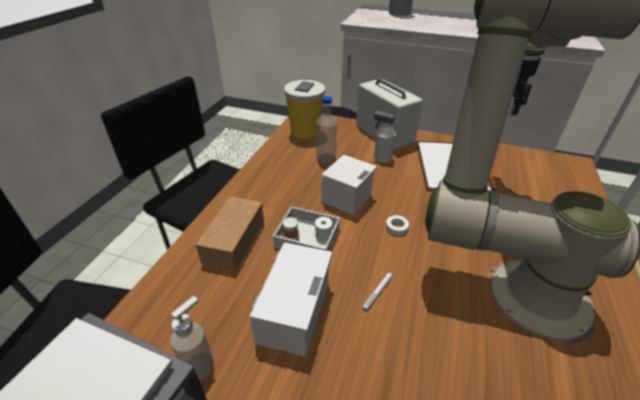

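The top view shows the wide box at about (244,207) with its grey pad at (245,221). The narrow box is at (375,207), the tray at (313,192), the carton at (290,138), the penlight at (280,255) and the tape at (348,256). I'll measure the wide lid next.

```bash
python3 - <<'E'
from h import *
def lid(c,roi,zc,name):
    u0,v0,u1,v1=roi; im=c['color'][v0:v1,u0:u1].astype(int)
    v,u=np.mgrid[v0:v1,u0:u1]; uv=np.c_[u.ravel(),v.ravel()]
    P=depthpts(c,uv); col=im.reshape(-1,3)
    m=(abs(P[:,2]-zc)<9)&(col.max(1)-col.min(1)<45)
    mm=m.reshape(im.shape[:2]).astype(np.uint8)
    n,l,st,_=cv2.connectedComponentsWithStats(mm); k=1+st[1:,4].argmax()
    sel=(l==k).ravel()
    Q=plane(c,uv[sel],110.)
    r=cv2.minAreaRect(Q[:,:2].astype(np.float32)); print(name,sel.sum(),'z',np.median(P[sel][:,2]),r)
    pad=sel&(col.mean(1)<np.median(col[sel].mean(1))*.8)
    print(' pad',plane(c,uv[pad],110.).mean(0),pad.sum())
    print(' padpix',uv[pad].mean(0) )
t=ctrl.capture('top'); s=ctrl.capture('side')
lid(t,(205,180,285,235),110,'wide top'); lid(t,(345,180,405,235),110,'narrow top')
lid(s,(245,235,340,355),110,'wide side')
# other items heights
for n,(u,v) in dict(penl=(280,255),tape=(342,256),carton=(290,138),tray=(298,192),gel=(192,168)).items():
    print(n,depthpts(t,[(u,v)])[0].round(0))
E
```

```text
wide top 2091 z 108.59893771044744 ((545.8458862304688, 229.81332397460938), (122.38638305664062, 207.45706176757812), 4.673452854156494)
 pad [510.92609327 215.19130652 110.        ] 111
 padpix [248.23423423 216.58558559]
narrow top 1322 z 108.73216666367341 ((547.712646484375, -215.17507934570312), (129.03311157226562, 122.57484436035156), 75.77969360351562)
 pad [ 512.63756116 -207.61563816  110.        ] 95
 padpix [373.31578947 215.84210526]
wide side 4508 z 109.75603668243872 ((545.20556640625, 234.75271606445312), (122.3045425415039, 213.66697692871094), 4.547825813293457)
 pad [511.00050493 262.2068387  110.        ] 451
 padpix [302.96452328 297.38137472]
penl [375. 116.   5.]
tape [ 372. -105.   21.]
carton [785.  77.  77.]
tray [602.  52.  -0.]
gel [675. 406. 129.]
```

```bash
python3 - <<'E'
from h import *
for n,(u0,v0,u1,v1) in dict(top=(230,212,262,228),side=(300,268,326,302)).items():
    c=ctrl.capture(n); g=c['color'][v0:v1,u0:u1].mean(2); 
    if n=='top': print(g.astype(int)[::1, ::2])
    big=cv2.resize(c['color'][v0-30:v1+30,u0-30:u1+30],None,fx=6,fy=6,interpolation=cv2.INTER_NEAREST); cv2.imwrite(f'pics/pad_{n}.png',big[:600,:800])
    m=(g<np.percentile(g,90)*.72)&(g>np.percentile(g,90)*.3); 
    if n=='side':m=(g<np.percentile(g,90)*.72)
    k,l,st,ce=cv2.connectedComponentsWithStats(m.astype(np.uint8))
    for i in range(1,k):
        if st[i,4]>15: print(n,st[i],plane(c,[ce[i]+[u0,v0]],110)[0].round(1))
print(ctrl.sense()['time_s'])
E
```

```text
[[178 178 177 179 180 179 179 178 179 178 179 178 179 180 179 179]
 [178 178 178 179 179 178 179 179 178 179 178 178 179 179 178 178]
 [178 178 177 178 178 179 178 178 179 178 179 179 179 179 179 178]
 [178 179 178 179 178 178 179 179 179 179 179 179 178 179 179 179]
 [179 178 179 179 179 179 179 179 179 179 178 178 178 179 179 178]
 [179 178 178 180 179 179 177 176 175 175 174 177 178 180 179 179]
 [178 178 178 178 172 171 161 151 148 138 126 161 179 179 178 179]
 [178 178 178 176 126 123 121 118 116 116 114 140 179 179 178 179]
 [179 178 178 177 125 113 113 113 114 113 113 146 179 179 179 179]
 [178 179 178 176 126 113 112 113 113 112 114 147 179 179 179 180]
 [179 179 178 177 127 113 114 114 114 117 115 145 178 179 175 174]
 [179 179 178 178 134 123 127 126 129 136 121 124 171 170 149 128]
 [178 175 174 171 138 147 161 163 141 121 115  93  92  92  81  75]
 [167 154 146 126 118 102  91  91  82  76  74  71  66  66  66  65]
 [ 91  88  82  76  76  68  68  68  67  67  66  66  68  67  68  68]
 [ 65  64  66  65  68  64  67  68  68  68  68  68  66  68  73  74]]
top [  0   6  32  10 175] [486.4 220.9 110. ]
side [ 16   5  10  29 161] [479.2 237.6 110. ]
side [  8   9  14  18 146] [498.8 229.3 110. ]
0.3
```

View pics/pad_top.png

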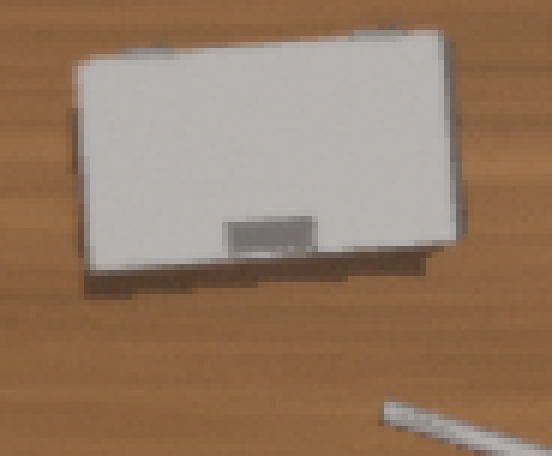

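Both views agree: press point about (499, 228), yaw about 0.08 rad, hinge about (605, 236). I'll shut the fingers, turn the tool to the box's heading and move across above everything.

Emit:
{"name": "carry_out", "arguments": {
  "plan": [
    [0,[0,0,0],[0,0,0.76]],
    [0,[0,0,0],[0,0,0.76]],
    [0,[10,-15,0],[0,0,0]],
    [0,[18,-29,0],[0,0,0]],
    [0,[18,-29,0],[0,0,0]],
    [0,[18,-29,0],[0,0,0]],
    [0,[18,-29,0],[0,0,0]],
    [0,[18,-29,0],[0,0,0]],
    [0,[18,-29,0],[0,0,0]],
    [0,[18,-29,0],[0,0,0]],
    [0,[18,-29,0],[0,0,0]],
    [0,[18,-29,0],[0,0,0]],
    [0,[18,-29,0],[0,0,0]],
    [0,[18,-29,0],[0,0,0]],
    [0,[18,-29,0],[0,0,0]],
    [0,[18,-29,0],[0,0,0]],
    [0,[18,-29,0],[0,0,0]]
  ],
  "grip_force": 30
}}

```text
time_s: 1.72
eef_pos: [352.3, -67.6, 231.5]
ee_rot: [0.0, 0.999, 0.04, 0.0]
force: [0.2, -0.8, -0.3]
grip_width: 0.002
```

Emit:
{"name": "carry_out", "arguments": {
  "plan": [
    [0,[17,-28,0],[0,0,0]],
    [0,[17,-28,0],[0,0,0]],
    [0,[17,-28,0],[0,0,0]],
    [0,[17,-28,0],[0,0,0]],
    [0,[17,-28,0],[0,0,0]],
    [0,[17,-28,0],[0,0,0]],
    [0,[17,-28,0],[0,0,0]],
    [0,[17,-28,5],[0,0,0]],
    [0,[17,-28,15],[0,0,0]],
    [0,[17,-31,20],[0,0,0]],
    [0,[0,0,25],[0,0,0]],
    [0,[0,0,25],[0,0,0]],
    [0,[0,0,10],[0,0,0]],
    [0,[0,0,5],[0,0,0]],
    [0,[0,0,0],[0,0,0]],
    [0,[0,0,0],[0,0,0]]
  ]
}}

```text
time_s: 3.05
eef_pos: [499.2, 226.4, 127.6]
ee_rot: [-0.0, 0.999, 0.04, 0.001]
force: [-0.1, 0.4, 1.1]
grip_width: 0.001
```

```bash
python3 - <<'E'
from h import *
c=cap('side'); cv2.imwrite('pics/s2.png',cv2.resize(c['color'][170:370,200:420],None,fx=3,fy=3)[:600,:800])
s=ctrl.sense(); print(s['time_s'],s['eef_pos'],s['force'])
E
```

```text
3.1 [499.32933524 226.45663774 127.84974783] [-0.4127353   0.07075373 -0.47127157]
```

View pics/s2.png

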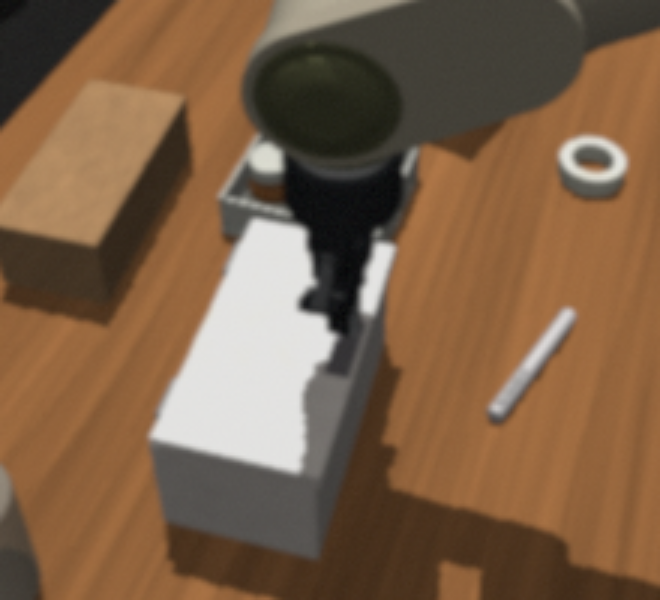

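The crop shows the closed fingertip at about (343,330), just above the grey pad at (340,350). The lid is shut. Next I press gently.

Emit:
{"name": "carry_out", "arguments": {
  "plan": [
    [0,[0,0,6],[0,0,0]],
    [0,[0,0,5],[0,0,0]],
    [0,[0,0,3],[0,0,0]],
    [0,[0,0,2],[0,0,0]],
    [0,[0,0,2],[0,0,0]],
    [0,[0,0,1],[0,0,0]],
    [0,[0,0,1],[0,0,0]],
    [0,[0,0,0],[0,0,0]]
  ]
}}

```text
time_s: 3.77
eef_pos: [498.5, 226.5, 106.3]
ee_rot: [0.0, 0.999, 0.04, -0.0]
force: [-1.9, -1.0, 2.9]
grip_width: 0.002
```

Emit:
{"name": "carry_out", "arguments": {
  "plan": [
    [0,[0,0,1],[0,0,0]],
    [0,[0,0,0.5],[0,0,0]],
    [0,[0,0,0],[0,0,0]]
  ]
}}

```text
time_s: 4.02
eef_pos: [498.6, 226.6, 104.8]
ee_rot: [-0.0, 0.999, 0.04, 0.0]
force: [-2.6, -0.9, 3.5]
grip_width: 0.001
```

The lid is down about 5 mm at 3.5 N, so the catch should have let go. Now I retreat up and back, then wait.

Emit:
{"name": "carry_out", "arguments": {
  "plan": [
    [0,[-15,0,-30],[0,0,0]],
    [0,[-30,0,-25],[0,0,0]],
    [0,[-25,0,-20],[0,0,0]],
    [0,[0,0,0],[0,0,0]],
    [0,[0,0,0],[0,0,0]],
    [0,[0,0,0],[0,0,0]],
    [0,[0,0,0],[0,0,0]],
    [0,[0,0,0],[0,0,0]],
    [0,[0,0,0],[0,0,0]],
    [0,[0,0,0],[0,0,0]],
    [0,[0,0,0],[0,0,0]],
    [0,[0,0,0],[0,0,0]],
    [0,[0,0,0],[0,0,0]],
    [0,[0,0,0],[0,0,0]],
    [0,[0,0,0],[0,0,0]],
    [0,[0,0,0],[0,0,0]]
  ]
}}

```text
time_s: 5.35
eef_pos: [428.8, 220.9, 179.8]
ee_rot: [-0.0, 0.999, 0.04, 0.0]
force: [-0.0, 0.4, -0.1]
grip_width: 0.003
```

```bash
python3 - <<'E'
from h import *
c=cap('side'); cv2.imwrite('pics/s3.png',cv2.resize(c['color'][170:370,200:420],None,fx=3,fy=3)[:600,:800])
s=ctrl.sense(); print(s['time_s'],s['eef_pos'],s['force'])
# points on the lid: world z above 120 in roi, near box
uv=[(u,v) for v in range(200,350,1) for u in range(240,345)]
P=depthpts(c,uv); e=np.array([.9968,.08]); n=np.array([-.08,.9968])
d=P[:,:2]-[604.7,236.5]; X=d@e; Y=d@n; m=(Y>40)&(Y<104)&(P[:,2]>120)&(abs(X)<125)
print(m.sum()); 
if m.sum()>20:
    A=np.degrees(np.arctan2(P[m,2]-100,-X[m])); print('angle rad',np.radians(np.percentile(A,[10,50,90])),'z max',P[m,2].max())
E
```

```text
5.4 [428.80459556 220.88138363 179.82049995] [-0.20486888 -0.03560691 -0.68619558]
737
angle rad [0.92826405 1.03887873 1.1924773 ] z max 202.0752204345324
```

View pics/s3.png

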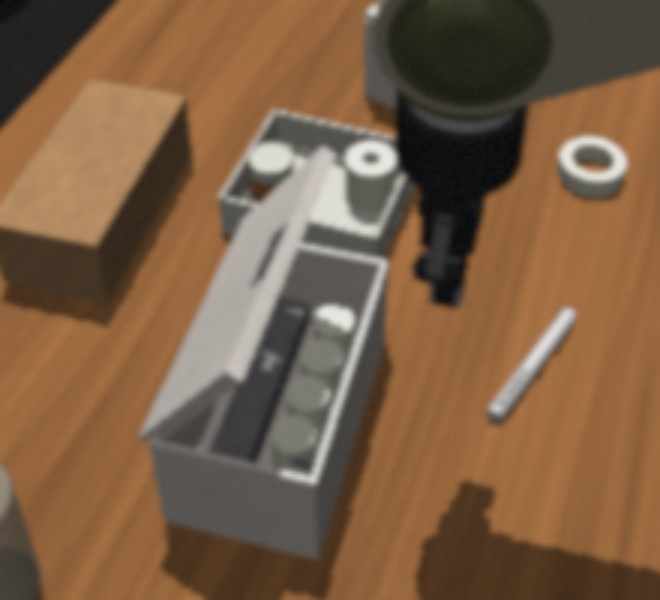

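The lid is resting about half open (front edge at crop (325,150) to (235,375)), with the finger clear in front at (445,295). Now I lower slightly and push from the front.

Emit:
{"name": "carry_out", "arguments": {
  "plan": [
    [0,[10,0,5],[0,0,0]],
    [0,[20,0,5],[0,0,0]],
    [0,[25,0,0],[0,0,0]],
    [0,[20,0,0],[0,0,0]],
    [0,[8,0,0],[0,0,0]],
    [0,[8,0,0],[0,0,0]],
    [0,[8,0,0],[0,0,0]],
    [0,[8,0,0],[0,0,0]],
    [0,[8,0,0],[0,0,0]],
    [0,[8,0,0],[0,0,0]],
    [0,[0,0,0],[0,0,0]]
  ]
}}

```text
time_s: 6.32
eef_pos: [552.5, 231.1, 172.1]
ee_rot: [-0.0, 0.999, 0.04, 0.002]
force: [-4.6, -0.5, 11.1]
grip_width: -0.002
```

```bash
python3 - <<'E'
from h import *
c=cap('side'); cv2.imwrite('pics/s4.png',cv2.resize(c['color'][170:370,200:420],None,fx=3,fy=3)[:600,:800])
s=ctrl.sense(); print(s['time_s'],s['eef_pos'],s['force'])
E
```

```text
6.3667 [552.02859211 231.09971452 171.92324452] [-4.35845165 -0.28146356 10.48988302]
```

View pics/s4.png

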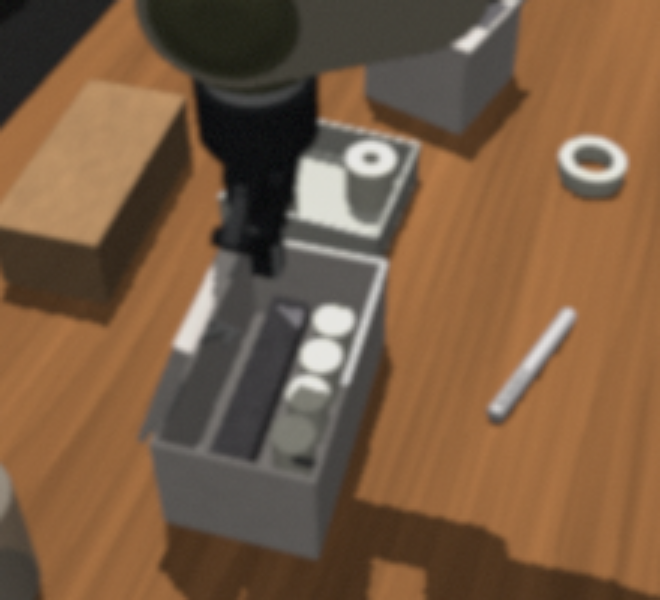

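There is 11 N upward on the tool: the rising edge seems to be catching on a step in the fingers. I'll raise the tip about 18 mm and then continue.

Emit:
{"name": "carry_out", "arguments": {
  "plan": [
    [0,[-2,0,-6],[0,0,0]],
    [0,[0,0,-7],[0,0,0]],
    [0,[0,0,-7],[0,0,0]],
    [0,[0,0,0],[0,0,0]]
  ]
}}

```text
time_s: 6.7
eef_pos: [549.8, 230.8, 191.6]
ee_rot: [-0.0, 0.999, 0.04, 0.001]
force: [-0.4, -0.3, 0.7]
grip_width: 0.0
```

Emit:
{"name": "carry_out", "arguments": {
  "plan": [
    [0,[7,0,0],[0,0,0]],
    [0,[7,0,0],[0,0,0]],
    [0,[7,0,0],[0,0,0]],
    [0,[7,0,0],[0,0,0]],
    [0,[7,0,0],[0,0,0]],
    [0,[7,0,0],[0,0,0]],
    [0,[0,0,0],[0,0,0]]
  ]
}}

```text
time_s: 7.28
eef_pos: [592.5, 233.8, 189.2]
ee_rot: [0.0, 0.999, 0.04, 0.0]
force: [0.4, -0.3, 0.4]
grip_width: -0.002
```

```bash
python3 - <<'E'
from h import *
c=cap('side'); cv2.imwrite('pics/s5.png',cv2.resize(c['color'][170:370,200:420],None,fx=3,fy=3)[:600,:800])
s=ctrl.sense(); print(s['time_s'],s['eef_pos'],s['force'])
E
```

```text
7.3333 [591.90271561 233.91165553 189.19360405] [0.01431985 0.09191827 0.12519511]
```

View pics/s5.png

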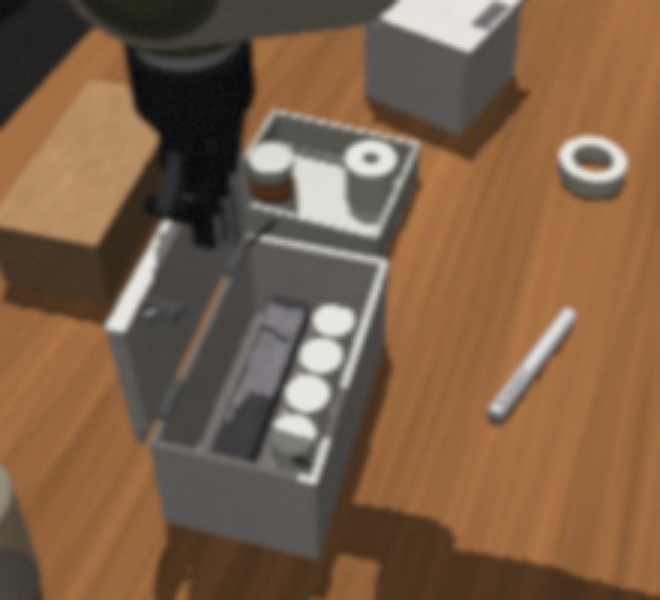

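The lid is near upright (edge at crop (115,325) to (170,230)) and the finger is on its underside. I push on past upright.

Emit:
{"name": "carry_out", "arguments": {
  "plan": [
    [0,[5,0,0],[0,0,0]],
    [0,[5,0,0],[0,0,0]],
    [0,[5,0,0],[0,0,0]],
    [0,[5,0,0],[0,0,0]],
    [0,[4,0,0],[0,0,0]],
    [0,[0,0,0],[0,0,0]]
  ]
}}

```text
time_s: 7.83
eef_pos: [615.9, 235.8, 189.6]
ee_rot: [-0.0, 0.999, 0.04, 0.0]
force: [-0.5, 1.0, 0.5]
grip_width: 0.001
```

```bash
python3 - <<'E'
from h import *
c=cap('side'); cv2.imwrite('pics/s6.png',cv2.resize(c['color'][170:370,200:420],None,fx=3,fy=3)[:600,:800])
s=ctrl.sense(); print(s['time_s'],s['eef_pos'],s['force'])
E
```

```text
7.8833 [615.51875854 235.88299837 189.58972506] [ 0.37431523 -0.51367511 -0.01262925]
```

View pics/s6.png

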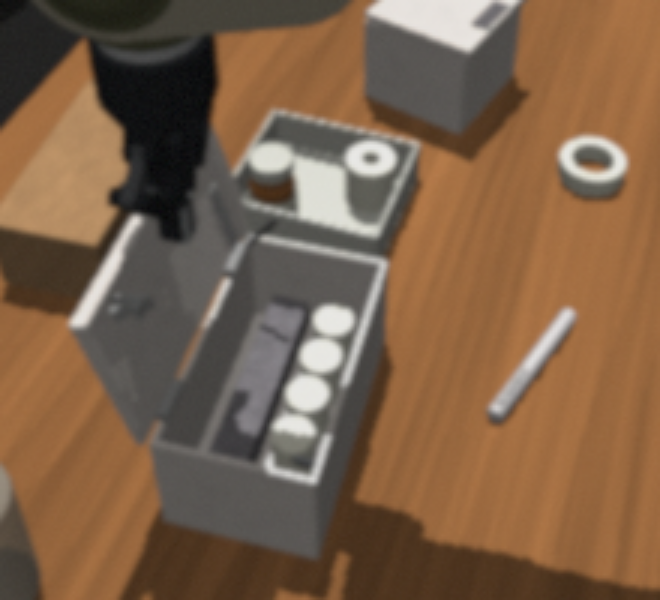

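The lid now leans back past upright (edge at (75,325)), and contact force is close to zero. I withdraw to the front, then up.

Emit:
{"name": "carry_out", "arguments": {
  "plan": [
    [0,[-8,0,0],[0,0,0]],
    [0,[-15,0,0],[0,0,0]],
    [0,[-25,0,0],[0,0,0]],
    [0,[-30,0,0],[0,0,0]],
    [0,[-30,0,-10],[0,0,0]],
    [0,[-30,0,-15],[0,0,0]],
    [0,[-30,0,-20],[0,0,0]],
    [0,[-25,0,-20],[0,0,0]],
    [0,[-10,0,-5],[0,0,0]],
    [0,[0,0,0],[0,0,0]],
    [0,[0,0,0],[0,0,0]],
    [0,[0,0,0],[0,0,0]],
    [0,[0,0,0],[0,0,0]],
    [0,[0,0,0],[0,0,0]]
  ]
}}

```text
time_s: 9.05
eef_pos: [413.4, 219.5, 258.8]
ee_rot: [0.0, 0.999, 0.04, -0.001]
force: [0.2, 0.1, -0.3]
grip_width: -0.002
```

```bash
python3 - <<'E'
from h import *
c=cap('side','s7.png'); t=cap('top','t7.png')
s=ctrl.sense(); print(s['time_s'],s['eef_pos'],s['force'])
uv=[(u,v) for v in range(200,350) for u in range(210,345)]
P=depthpts(c,uv); e=np.array([.9968,.08]); n=np.array([-.08,.9968])
d=P[:,:2]-[604.7,236.5]; X=d@e; Y=d@n; m=(abs(Y)<95)&(P[:,2]>130)&(abs(X)<60)
A=np.arctan2(P[m,2]-100,-X[m]); print(m.sum(),'angle',np.percentile(A,[10,50,90]))
k=np.polyfit(P[m,2],X[m],1);print('from fit',np.pi/2+np.arctan(k[0]))
E
```

```text
9.15 [413.17024755 219.53559943 259.10135954] [ 0.86421629  0.64388746 -0.34092694]
2170 angle [1.83989771 1.89359625 1.93237379]
from fit 1.826879058568256
```

View pics/s7.png

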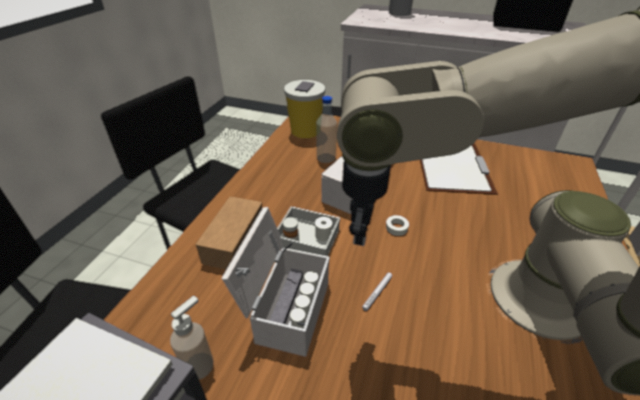

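View pics/t7.png

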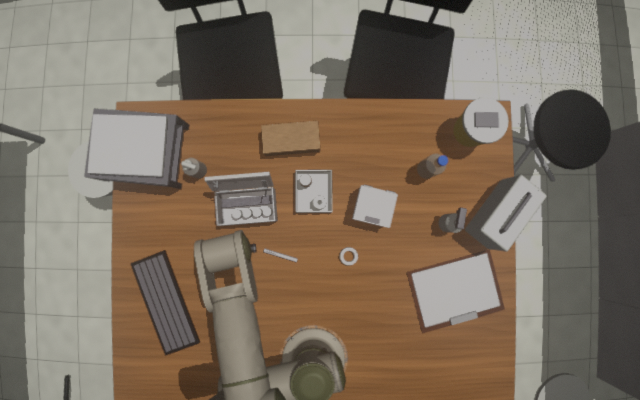

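The wide lid leans back (side view around (255,260)) at about 1.83–1.85 rad. The narrow box at top view (375,207) is still shut, and the loose things are where they were. I'm handing it in.

```bash
python3 -c "
from rig import ctrl
print(ctrl.finish_job())"
```

```text
the job is handed in; nothing more can be done
None
```

The wide box is open and its lid is resting leaned back past upright. I pressed the pad about 5 mm with the shut fingers at about 3.5 N, then took the finger away. The lid sprang up by itself to about 0.95–1.0 rad, and I pushed it over from the front and withdrew. I handed the job in shortly after 9.2 s.

**Last checks:** the lid was measured at about 1.83 rad by line fit, against the 1.85 stop. A rougher point-angle estimate gave 1.89, which is biased by the plate's offset from the hinge. In the final pictures the narrow box is shut, the other objects look unmoved, and the robot is clear of everything with wrist force near zero.

**One problem on the way:** during the push the rising lid edge appeared to catch on a step in the fingers, giving about 11 N upward on the tool. I raised the tip about 20 mm, the force dropped to under 1 N, and the rest of the push went smoothly.

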